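# Load the tack-weld fixture

### The arm

A 7-joint arm with a two-finger parallel gripper is mounted at the origin on the work surface. World frame = base frame: x ahead of the robot, y to its left, z up, the work surface at z = 0. Lengths are in m, angles in rad, forces in N, time in s.
With the tool pointing down it reaches from about 0.425 to 0.925 m from the base axis. Payload 6.8 kg.
Tool frame: the origin (TCP) lies at the very end of the fingers, on their centre line; the grasp point (between the pads) lies 19 mm behind it; z points along the fingers, y is the line along which they close (so a half turn about z gives the same grasp; the last joint's range is limited). The gripper opens to 85 mm and grips with 20 to 120 N. Pads are 22 mm wide; open, the fingers measure 114 mm over their backs; the gripper's body (76 mm by 85 mm) begins 54 mm behind the grasp point. The pads swing forward as they close: fully open they stand 13 mm farther back than shut.
Start: joints at [-1.338, 0.477, 0.022, 1.555, -0.011, 1.109, -0.083], TCP at [0.226, 0.636, 0.231] pointing down, gripper open.
Joint ranges: [-2.96, 2.96], [-0.34, 2.1], [-1.41, 1.46], [0.24, 2.44], [-1.37, 4.51], [0.17, 1.92], [-2.96, 2.96]. Speed limits (rad/s): [2.39, 2.39, 3.14, 3.14, 3.14, 3.14, 3.14].

### API

Orientations are given as a unit quaternion [w, x, y, z].
In Python, from station import telemetry, viewer, job, search_frame, cut_out gives the robot as it stands. The module is installed in compiled form; this text tells all that it offers.
- The arm moves only by the shell command python3 -m crank 'ROWS' [FORCE]. ROWS is JSON, a list of rows, each an object with "delta_rot": the turn, a rotation vector about the tool's x, y, z in degrees, a list of three; "xyz": the shift along the tool's x, y, z in m, a list of three; "fingers": the gripper command: -1 is fully open, 1 is shut, values between are in proportion. In form: [{"delta_rot": [ax, ay, az], "xyz": [dx, dy, dz], "fingers": fingers}, ...]. A call has 1 to 10 rows; each row is the pose to reach, as a shift and turn from the pose commanded when the call began, along the tool's axes at that moment; what a row does not reach only later rows make up. A row lasts 1/10 s, in which the tool goes at most 50 mm and 8.59 degrees, less where a joint would pass 70% of its speed; a pose out of reach is approached as far as the arm can. A call with a gripper value outside its range is refused whole. The fingers move at their own pace and stop on an object; FORCE is the grip in N (left out, the last holds). Time passes only in rows, so rows that repeat a pose let the fingers close. It gives the time, the measured TCP pose, the force, the opening and the grip force at its end, in the units of the state.
- telemetry.get_obs(): the state, without advancing time (a new reading comes with each control period).
- viewer.read_camera(name): name is "scene" or "top" or "wrist"; returns a dict with "img" (480x640x3 uint8, red, green, blue), "fx", "fy", "cx", "cy" (pixels), "k1" (the pictures are not rectified: a ray, as slopes to the right and down, at radius r is drawn at 1 + k1 r^2 times it, then the intrinsics apply), "origin" and "rotation" of the camera in the world. Camera axes: x right, y up, looking along -z (the intrinsics and any distortion apply to the point x, -y, -z); pixel columns grow to the right and rows downward; lengths in m; the calibration is good to about 2 mm. A picture is of the moment at which its call begins. There is no depth.
- job.hand_in(): hands the job in; it is judged then, once.
Trained networks look in the newest picture that a camera, given by its name, has taken for a name from the list of things; names that differ only in an ending like _2 or _b are one class to them, and where a whole thing is asked for, a point or a joint stands for the part that bears it (a point fixed in the world has none). Each returns a list of dicts, best first, with "score" (0 to 1); they miss things now and then, are a little off and sometimes report something else, mostly with a low value. They report only what shows in the picture. A call takes as long as a camera call. They do not tell look-alikes from the thing itself.
- search_frame(camera, thing): "pixel" ([column, row] in pixels, amid what is visible of it).
- cut_out(camera, thing): "pixels" (480x640 bool, what is visible of it) and "pixel" ([column, row] in pixels, amid what is visible of it).
The state is a dict: "t": time; "q": joint angles; "joint_vel": joint speeds; "joint_torque": joint torques, N m; "eef_pos": TCP position; "tool_rot": TCP orientation; "contact_force": force on the tool from outside, world axes, zero at the start; "torque": the same for the moment, N m; "gripper_width": opening from 0.0 (shut) to 1.0 (fully open); "grasp_force": force on a finger pad.
Only numpy, scipy, OpenCV 4.12 (cv2) and the standard library are available. Lean on these libraries where they do the work, as an engineer would, in place of code of your own. Each camera call takes 0.05 s, during which the arm holds its last target. There are 200 camera calls.

### The job

First slide the green guard door of the weld fixture fully open, then pull the empty carriage all the way out of the bay by its red handle. Then set every steel spacer block that is on the table flat down over a brass pin of the pulled-out carriage, one block to a pin, and only then push the loaded carriage into the bay until its spring catch snaps and it is fully home. Last, slide the guard fully shut and leave the other things on the table where they are.

Things in the scene. Friction and masses are not known exactly. Their poses are not given: they have to be found in the camera images.
- fixture: tack-weld fixture, fixed to the table. Origin: on the table under the guard, middle of the bay's mouth. x points into the bay (away from the robot), y along the guard's track, z up. Blue-walled bay, open on top: x = 12 to 175 mm, walls at y = +-131 mm, 60 mm high; the track, 14 mm high, runs on to y = 380 mm; a 10 mm base plate reaches to x = -145 mm
- carriage (a joint): travel of the aluminium carriage along fixture x: 0 = fully out (loading), 0.150 m = fully home. Plate 120 x 216 x 12 mm, top 34 mm up, with a red handle and four pins. 2 N of friction; from 0.136 a sprung ball resists with about 10 N, near 0.144 it snaps over a ridge and holds the carriage at its stop, 0.150, where it starts. It passes the guard only when that is fully open, and blocks the guard if half in
- carriage_handle (a point): a point in the carriage's red upright handle, 68 mm above the table, 12 mm below its top; the handle is 16 mm along fixture x and 30 mm along fixture y and stands 46 mm out of the carriage plate; the row of pins is 70 mm further in (+x of the fixture)
- pin1_seat (a point): where the middle of a block lies when it is seated on pin 1: on the pin's axis, 12 mm above the carriage plate, 46 mm above the table. Brass pin 12 mm thick with a tapered end, its tip 64 mm above the table; the pins stand 56 mm apart along fixture y, so blocks must sit square to the carriage. Any pin may take any block
- pin2_seat (a point): where the middle of a block lies when it is seated on pin 2: on the pin's axis, 12 mm above the carriage plate, 46 mm above the table. Brass pin 12 mm thick with a tapered end, its tip 64 mm above the table; the pins stand 56 mm apart along fixture y, so blocks must sit square to the carriage. Any pin may take any block
- pin3_seat (a point): where the middle of a block lies when it is seated on pin 3: on the pin's axis, 12 mm above the carriage plate, 46 mm above the table. Brass pin 12 mm thick with a tapered end, its tip 64 mm above the table; the pins stand 56 mm apart along fixture y, so blocks must sit square to the carriage. Any pin may take any block
- pin4_seat (a point): where the middle of a block lies when it is seated on pin 4: on the pin's axis, 12 mm above the carriage plate, 46 mm above the table. Brass pin 12 mm thick with a tapered end, its tip 64 mm above the table; the pins stand 56 mm apart along fixture y, so blocks must sit square to the carriage. Any pin may take any block
- guard (a joint): travel of the green see-through guard door along fixture y: 0 = shut across the bay's mouth, 0.245 m = fully open. Panel 250 mm wide, 6 mm thick, top 88 mm (rim 90 mm) above the table; about 3 N of friction, stays where it is left
- guard_handle (a point): a point in the yellow handle on top of the guard door, 108 mm above the table; the handle is 14 mm along fixture x, 44 mm along fixture y, and reaches from 88 to 124 mm above the table
- spacer1_mid (a point): steel spacer block, 40 x 40 x 24 mm, 0.26 kg or so, with a vertical 17 mm through hole in its middle, either face may be up; this point is the middle of the block (12 mm above the table when it lies flat), z along the hole, x and y square to its sides. Lies flat on the table at the start; two to four of the four blocks are present (absent ones read None)
- spacer2_mid (a point): steel spacer block, 40 x 40 x 24 mm, 0.26 kg or so, with a vertical 17 mm through hole in its middle, either face may be up; this point is the middle of the block (12 mm above the table when it lies flat), z along the hole, x and y square to its sides. Lies flat on the table at the start; two to four of the four blocks are present (absent ones read None)
- spacer3_mid (a point): steel spacer block, 40 x 40 x 24 mm, 0.26 kg or so, with a vertical 17 mm through hole in its middle, either face may be up; this point is the middle of the block (12 mm above the table when it lies flat), z along the hole, x and y square to its sides. Lies flat on the table at the start; two to four of the four blocks are present (absent ones read None)
- spacer4_mid (a point): steel spacer block, 40 x 40 x 24 mm, 0.26 kg or so, with a vertical 17 mm through hole in its middle, either face may be up; this point is the middle of the block (12 mm above the table when it lies flat), z along the hole, x and y square to its sides. Lies flat on the table at the start; two to four of the four blocks are present (absent ones read None)
- spool: bystander: black plastic cylinder, 44 mm thick, 45 mm high; origin under its middle
- screwdriver: bystander: red-handled screwdriver lying on the table, 160 mm long; origin under its middle, x along it
- brush: bystander: wire brush with a wooden handle, 190 mm long, lying on the table; origin under its middle, x along it
- can: bystander: spray can with a yellow band, 66 mm thick, 150 mm high; origin under its middle
- square: bystander: orange magnetic square, two 90 mm legs, 20 mm high, lying on the table; origin near the middle of one leg
- hammer: bystander: hammer, 260 mm long, lying on the table; origin under its middle, x along it
- spacer1: the same block as spacer1_mid; origin in the middle of one 40 x 40 mm face, 12 mm from spacer1_mid
- spacer2: the same block as spacer2_mid; origin in the middle of one 40 x 40 mm face, 12 mm from spacer2_mid
- spacer3: the same block as spacer3_mid; origin in the middle of one 40 x 40 mm face, 12 mm from spacer3_mid
- spacer4: the same block as spacer4_mid; origin in the middle of one 40 x 40 mm face, 12 mm from spacer4_mid
Not all that is in view belongs to the job. Leave any blue or turquoise look-alike of the spacer3 alone.

How it is judged:
On the way, in this order (a step that is already met when the one before it is completed fails the run):
1. the guard is fully open (value of joint guard above 0.235 m), for 0.2 s.
2. the carriage has been pulled out (value of joint carriage below 0.03 m), for 0.2 s.
3. every block present is seated on a pin, the carriage still out ((distance between spacer1_mid and pin1_seat below 0.007 m or distance between spacer1_mid and pin2_seat below 0.007 m or distance between spacer1_mid and pin3_seat below 0.007 m or distance between spacer1_mid and pin4_seat below 0.007 m) and (distance between spacer2_mid and pin1_seat below 0.007 m or distance between spacer2_mid and pin2_seat below 0.007 m or distance between spacer2_mid and pin3_seat below 0.007 m or distance between spacer2_mid and pin4_seat below 0.007 m) and (distance between spacer3_mid and pin1_seat below 0.007 m or distance between spacer3_mid and pin2_seat below 0.007 m or distance between spacer3_mid and pin3_seat below 0.007 m or distance between spacer3_mid and pin4_seat below 0.007 m) and (distance between spacer4_mid and pin1_seat below 0.007 m or distance between spacer4_mid and pin2_seat below 0.007 m or distance between spacer4_mid and pin3_seat below 0.007 m or distance between spacer4_mid and pin4_seat below 0.007 m) and value of joint carriage below 0.05 m), for 0.2 s.
4. the loaded carriage is home in its catch, the guard still open ((distance between spacer1_mid and pin1_seat below 0.007 m or distance between spacer1_mid and pin2_seat below 0.007 m or distance between spacer1_mid and pin3_seat below 0.007 m or distance between spacer1_mid and pin4_seat below 0.007 m) and (distance between spacer2_mid and pin1_seat below 0.007 m or distance between spacer2_mid and pin2_seat below 0.007 m or distance between spacer2_mid and pin3_seat below 0.007 m or distance between spacer2_mid and pin4_seat below 0.007 m) and (distance between spacer3_mid and pin1_seat below 0.007 m or distance between spacer3_mid and pin2_seat below 0.007 m or distance between spacer3_mid and pin3_seat below 0.007 m or distance between spacer3_mid and pin4_seat below 0.007 m) and (distance between spacer4_mid and pin1_seat below 0.007 m or distance between spacer4_mid and pin2_seat below 0.007 m or distance between spacer4_mid and pin3_seat below 0.007 m or distance between spacer4_mid and pin4_seat below 0.007 m) and value of joint carriage above 0.146 m and value of joint guard above 0.2 m), for 0.2 s.
At the end, for the whole second after the job is handed in: every block present rests on a pin (its middle within 7 mm of a seat point), the carriage is home in its catch (above 0.146 m), the guard is shut (below 0.008 m) and the blocks are at rest ((distance between spacer1_mid and pin1_seat below 0.007 m or distance between spacer1_mid and pin2_seat below 0.007 m or distance between spacer1_mid and pin3_seat below 0.007 m or distance between spacer1_mid and pin4_seat below 0.007 m) and (distance between spacer2_mid and pin1_seat below 0.007 m or distance between spacer2_mid and pin2_seat below 0.007 m or distance between spacer2_mid and pin3_seat below 0.007 m or distance between spacer2_mid and pin4_seat below 0.007 m) and (distance between spacer3_mid and pin1_seat below 0.007 m or distance between spacer3_mid and pin2_seat below 0.007 m or distance between spacer3_mid and pin3_seat below 0.007 m or distance between spacer3_mid and pin4_seat below 0.007 m) and (distance between spacer4_mid and pin1_seat below 0.007 m or distance between spacer4_mid and pin2_seat below 0.007 m or distance between spacer4_mid and pin3_seat below 0.007 m or distance between spacer4_mid and pin4_seat below 0.007 m) and value of joint carriage above 0.146 m and value of joint guard below 0.008 m and linear speed of each of spacer1, spacer2, spacer3, spacer4 below 0.02 m/s); the robot touches nothing.
It fails at once if a bystander (spool, screwdriver, brush, can, square or hammer) is displaced by more than 40 mm (distance of any of spool, screwdriver, brush, can, square, hammer from where it was at the start of the episode above 0.04 m).
Of spacer1, spacer2, spacer3, spacer4 only 2 to 4 are there at a start; the rules pass over those that are not, and their reading is None.
At some moment in a run one of spacer1, spacer2, spacer3, spacer4 may be knocked a few centimetres aside while the robot is not near it.
Once in a run the grip may slacken for a moment while it holds something.
It also fails if it takes over 210 s, if anything falls off the work surface, if the arm or the gripper's body presses on something with over 40 N, if the wrist force passes 120 N, or if a joint passes its speed limit or range.

## Working session

There is one attempt and no reset: what is moved stays moved. The work goes in short steps, Python scripts to look and compute and a shell command to move; the robot and the scene stay as the last step left them, time stands still between calls to the robot, and variables do not carry over. Pictures are saved under pics/ and viewed, at most 17 in all, crops included, and the job is handed in when it is done.

```bash
mkdir -p pics
cat > h.py <<'E'
import numpy as np, cv2
from scipy.spatial.transform import Rotation as R
from station import telemetry, viewer, job, search_frame, cut_out
def cam(n,save=None):
    c=viewer.read_camera(n)
    if save: cv2.imwrite('pics/'+save,c['img'][:,:,::-1])
    return c
def rot(c):
    r=np.array(c['rotation'],float)
    return r if r.shape==(3,3) else R.from_quat(np.r_[r[1:],r[0]]).as_matrix()
def ray(c,px):
    p=np.array([(px[0]-c['cx'])/c['fx'],(px[1]-c['cy'])/c['fy']]);u=p.copy()
    for _ in range(20): u=p/(1+c['k1']*(u@u))
    return rot(c)@np.array([u[0],-u[1],-1.])
def at(c,px,z):
    d=ray(c,px);o=np.array(c['origin'],float);return o+d*(z-o[2])/d[2]
def proj(c,P):
    v=rot(c).T@(np.array(P,float)-np.array(c['origin'],float));u=np.array([v[0],-v[1]])/-v[2]
    u=u*(1+c['k1']*(u@u));return np.array([u[0]*c['fx']+c['cx'],u[1]*c['fy']+c['cy']])
def pose():
    s=telemetry.get_obs();q=s['tool_rot'];return np.array(s['eef_pos']),R.from_quat([q[1],q[2],q[3],q[0]]).as_matrix(),s
def go(target,yaw=None):
    """tool-frame shift to world target; yaw = world angle of closing axis (deg), mod 180"""
    p,M,s=pose();d=M.T@(np.array(target)-p)
    out='t=%.1f shift %s'%(s['t'],np.round(d,4))
    if yaw is not None:
        cur=np.degrees(np.arctan2(M[1,1],M[0,1]));dy=(yaw-cur+90)%180-90
        out+=' turn z %.1f (or %.1f) q7=%.2f'%(-dy,-dy-180*np.sign(-dy),s['q'][6])
    print(out)
E
python3 - <<'E'
from h import *
c=cam('top','top0.png');s=cam('scene','scene0.png')
print({k:c[k] for k in c if k!='img'});p,M,st=pose();print(p,M,st['t'],st['contact_force'])
for n,z in [('guard_handle',.108),('carriage_handle',.068),('spacer1',.024),('spool',.045),('can',.15),('hammer',.02),('brush',.02),('square',.02),('screwdriver',.02),('fixture',.03)]:
    for r in search_frame('top',n)[:7]: print(n,np.round(r['pixel']),round(r['score'],2),np.round(at(c,r['pixel'],z),3))
E
```

```text
{'fx': 574.0166429676308, 'fy': 574.0166429676308, 'cx': 320.8265251354298, 'cy': 243.7663401456035, 'k1': -0.11366817241218623, 'origin': array([0.41596991, 0.03374074, 1.69693896]), 'rotation': array([ 0.71771085,  0.00884656, -0.01520029, -0.69611912])}
[0.22543949 0.63567528 0.23044041] [[-9.42499177e-01  3.34208172e-01 -4.46120966e-04]
 [ 3.34208451e-01  9.42497848e-01 -1.58644714e-03]
 [-1.09735548e-04 -1.64432252e-03 -9.99998642e-01]] 0.1 [ 0.06511973 -0.32440621  0.47964743]
guard_handle [379. 197.] 0.83 [ 0.605 -0.138  0.108]
guard_handle [382. 175.] 0.36 [ 0.666 -0.146  0.108]
carriage_handle [381. 177.] 0.85 [ 0.667 -0.147  0.068]
spacer1 [220. 251.] 0.73 [0.443 0.312 0.024]
spacer1 [318. 272.] 0.66 [0.392 0.027 0.024]
spacer1 [284. 266.] 0.59 [0.404 0.123 0.024]
spacer1 [284. 234.] 0.59 [0.497 0.128 0.024]
can [382. 173.] 0.72 [ 0.665 -0.139  0.15 ]
can [477. 198.] 0.56 [ 0.606 -0.402  0.15 ]
hammer [383. 175.] 0.32 [ 0.681 -0.158  0.02 ]
brush [140. 252.] 0.82 [0.433 0.552 0.02 ]
brush [389. 172.] 0.59 [ 0.692 -0.175  0.02 ]
brush [284. 267.] 0.47 [0.401 0.126 0.02 ]
square [149. 201.] 0.71 [0.585 0.531 0.02 ]
square [383. 202.] 0.41 [ 0.603 -0.159  0.02 ]
screwdriver [242. 276.] 0.55 [0.371 0.246 0.02 ]
fixture [381. 189.] 0.68 [ 0.639 -0.15   0.03 ]
fixture [385. 178.] 0.43 [ 0.672 -0.162  0.03 ]
```

View pics/top0.png

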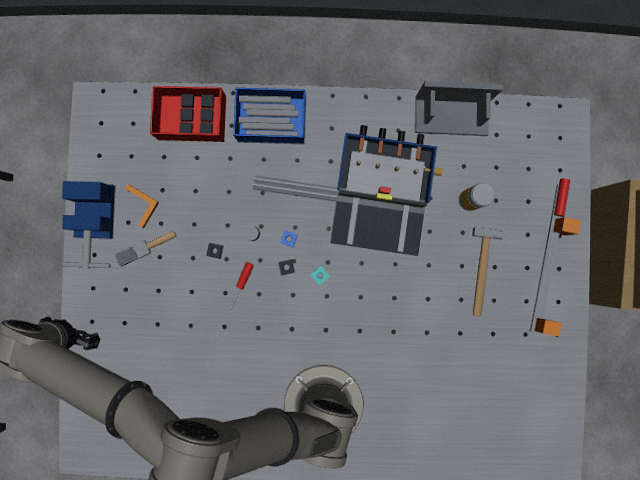

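View pics/scene0.png

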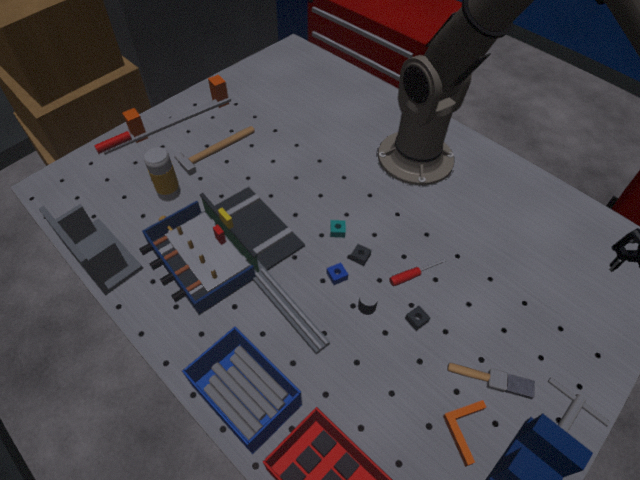

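The top view shows two dark blocks, at (215,250) and (287,267). The blue block at (289,239) and the turquoise one at (320,275) are look-alikes. The spool is at about (253,233). The fixture sits around (385,190), rotated about -8°, with its track running left.

Run:
```python
from h import *
i=cv2.imread('pics/top0.png')
a=cv2.resize(i[125:265,240:450],None,fx=3.5,fy=3.5,interpolation=cv2.INTER_CUBIC)
cv2.imwrite('pics/crop1.png',a)
c=cam('top');s=cam('scene')
for n,z in [('guard_handle',.108),('carriage_handle',.068),('spacer1_mid',.018),('pin1_seat',.05),('spool',.04)]:
  for cc,nm in ((c,'top'),(s,'scene')):
    for r in cut_out(nm,n)[:6]:
        m=r['pixels'];q=np.argwhere(m)[:,::-1].mean(0);print(nm,n,m.sum(),np.round(q,1),round(r['score'],2),np.round(at(cc,q,z),3), cv2.minAreaRect(np.argwhere(m)[:,::-1].astype(np.float32))[1:])
```

```text
top guard_handle 560 [380.9 197.7] 0.71 [ 0.604 -0.143  0.108] ((87.8235092163086, 8.259450912475586), 7.969610214233398)
scene guard_handle 1115 [230.9 231.6] 0.89 [ 0.623 -0.106  0.108] ((95.65487670898438, 17.30695152282715), 50.31454849243164)
top carriage_handle 2833 [385.1 175.6] 0.68 [ 0.672 -0.158  0.068] ((75.81856536865234, 39.166168212890625), 8.392924308776855)
scene carriage_handle 3485 [206.7 251. ] 0.59 [ 0.686 -0.129  0.068] ((76.4000015258789, 50.80000305175781), 53.13010025024414)
top spacer1_mid 2824 [385.3 175.5] 0.39 [ 0.68  -0.164  0.018] ((74.50801849365234, 39.686927795410156), 8.746162414550781)
scene spacer1_mid 1037 [230.  230.3] 0.5 [ 0.587 -0.173  0.018] ((94.96566772460938, 16.17489242553711), 49.8645133972168)
top pin1_seat 2904 [385.3 175.5] 0.83 [ 0.675 -0.161  0.05 ] ((74.95332336425781, 39.880821228027344), 8.13010311126709)
top pin1_seat 11369 [374.5 191.5] 0.74 [ 0.628 -0.131  0.05 ] ((183.10006713867188, 121.07894897460938), 8.972626686096191)
top pin1_seat 218 [285.7 266.8] 0.46 [0.403 0.119 0.05 ] ((14.760132789611816, 15.876444816589355), 82.87498474121094)
scene pin1_seat 3514 [206.7 251.2] 0.62 [ 0.681 -0.141  0.05 ] ((76.27619171142578, 50.42427444458008), 53.673179626464844)
top spool 2893 [385.3 175.4] 0.59 [ 0.677 -0.162  0.04 ] ((75.57557678222656, 40.03485107421875), 8.29714584350586)
scene spool 142 [366. 308.] 0.43 [0.52  0.238 0.04 ] ((17.670289993286133, 10.127239227294922), 12.094757080078125)
```

View pics/crop1.png

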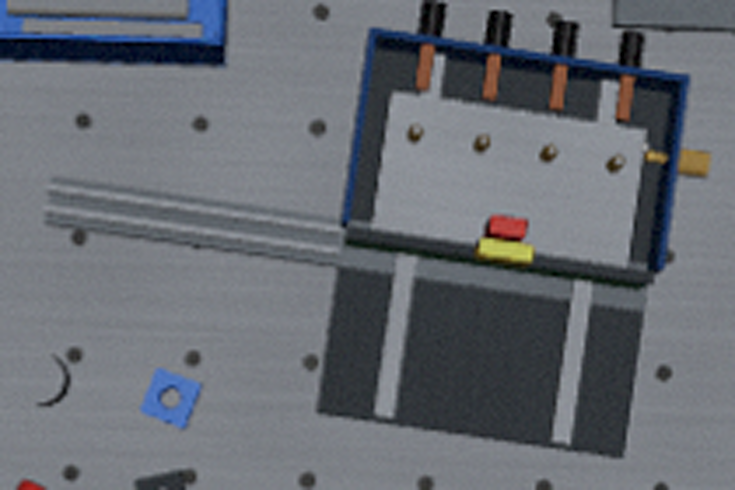

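Run:
```python
from h import *
c=cam('top')
f=lambda u,v:(240+u/3.5-.36,125+v/3.5-.36)
gh=at(c,f(505,248),.124);ch=at(c,f(508,227),.08)
P=np.array([at(c,f(*q),.06) for q in [(415,133),(482,143),(548,154),(616,163)]])
print(gh,ch);print(P)
y=np.polyfit([84,28,-28,-84],P[:,:2],1)[0];yaw=np.degrees(np.arctan2(-y[0],y[1]));print('yaw',yaw,np.hypot(*y)*1000)
a=np.radians(yaw);X=np.array([np.cos(a),np.sin(a)]);Y=np.array([-X[1],X[0]]);m=P.mean(0)[:2]
print('pins rel gh',(m-gh[:2])@X,(m-gh[:2])@Y,'pins rel ch',(m-ch[:2])@X,(m-ch[:2])@Y)
for L in ([(320,412),(624,457)],):
  w=[at(c,f(*q),.01) for q in L];d=w[0]-w[1];print('plate yaw',np.degrees(np.arctan2(-d[0],d[1])),np.linalg.norm(d))
go(np.r_[gh[:2],.18],90+yaw-90)
```

```text
[ 0.60821517 -0.14953138  0.124     ] [ 0.63078427 -0.15668097  0.08      ]
[[ 0.70861166 -0.08053998  0.06      ]
 [ 0.70222474 -0.13593757  0.06      ]
 [ 0.69502913 -0.19065148  0.06      ]
 [ 0.68960129 -0.24715371  0.06      ]]
yaw -6.6063748143571415 0.9968963847390099
pins rel gh 0.09166479693208193 -0.0035168359010323822 pins rel ch 0.06842301232210415 0.0009887573203862835
plate yaw -6.658318004431871 0.25942122959809194
t=1.2 shift [-0.6232 -0.6126  0.0513] turn z 77.1 (or -102.9) q7=-0.08
```

```bash
python3 -m crank '[{"delta_rot":[0,0,8],"xyz":[-0.035,-0.035,0],"fingers":-1},{"delta_rot":[0,0,16],"xyz":[-0.07,-0.07,0],"fingers":-1},{"delta_rot":[0,0,24],"xyz":[-0.105,-0.105,0],"fingers":-1},{"delta_rot":[0,0,32],"xyz":[-0.14,-0.14,0],"fingers":-1},{"delta_rot":[0,0,40],"xyz":[-0.175,-0.175,0],"fingers":-1},{"delta_rot":[0,0,48],"xyz":[-0.21,-0.21,0],"fingers":-1},{"delta_rot":[0,0,56],"xyz":[-0.245,-0.245,0],"fingers":-1},{"delta_rot":[0,0,64],"xyz":[-0.28,-0.28,0],"fingers":-1},{"delta_rot":[0,0,72],"xyz":[-0.315,-0.315,0],"fingers":-1},{"delta_rot":[0,0,77],"xyz":[-0.35,-0.35,0],"fingers":-1}]' 40
python3 -c "
from h import *
go([.608,-.149,.19],-6.6)"
```

```text
t: 2.25
eef_pos: [0.4391, 0.1876, 0.2317]
tool_rot: [-0.0, 0.748, 0.664, 0.001]
contact_force: [1.2, 0.3, -0.2]
gripper_width: 1.001
grasp_force: 0.0
t=2.2 shift [-0.3143  0.2075  0.0415] turn z -0.2 (or 179.8) q7=-0.56
```

```bash
python3 -m crank '[{"delta_rot":[0,0,0],"xyz":[-0.157,0.104,0.02],"fingers":-1},{"delta_rot":[0,0,0],"xyz":[-0.314,0.2075,0.04],"fingers":-1},{"delta_rot":[0,0,0],"xyz":[-0.314,0.2075,0.04],"fingers":-1},{"delta_rot":[0,0,0],"xyz":[-0.314,0.2075,0.04],"fingers":-1},{"delta_rot":[0,0,0],"xyz":[-0.314,0.2075,0.04],"fingers":-1},{"delta_rot":[0,0,0],"xyz":[-0.314,0.2075,0.04],"fingers":-1},{"delta_rot":[0,0,0],"xyz":[-0.314,0.2075,0.04],"fingers":-1},{"delta_rot":[0,0,0],"xyz":[-0.314,0.2075,0.04],"fingers":-1},{"delta_rot":[0,0,0],"xyz":[-0.314,0.2075,0.04],"fingers":-1},{"delta_rot":[0,0,0],"xyz":[-0.314,0.2075,0.04],"fingers":-1}]'
python3 - <<'E'
from h import *
c=cam('wrist','w1.png');go([.608,-.149,.098],-6.6)
for r in cut_out('wrist','guard_handle')[:2]: print(r['pixel'],r['score'],at(c,r['pixel'],.124))
print(proj(c,[.608,-.149,.124]))
E
```

```text
t: 3.25
eef_pos: [0.6088, -0.1465, 0.191]
tool_rot: [-0.0, 0.747, 0.665, -0.0]
contact_force: [-0.0, 0.2, 0.2]
gripper_width: 0.997
grasp_force: 0.0
t=3.3 shift [-0.0039 -0.0003  0.0931] turn z 0.1 (or -179.9) q7=0.29
[318.1, 220.3] 0.86 [ 0.60792217 -0.12733269  0.124     ]
[322.24434799 252.85645501]
```

View pics/w1.png

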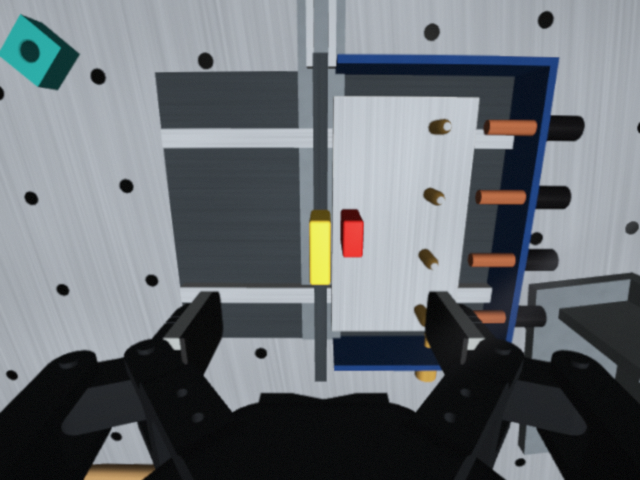

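The wrist view is aligned: the yellow handle's top is centred at (320,252), which matches the prediction (322,253). I'll go down and grip.

```bash
python3 -m crank '[{"delta_rot":[0,0,0],"xyz":[-0.002,0,0.045],"fingers":-1},{"delta_rot":[0,0,0],"xyz":[-0.002,0,0.09],"fingers":-1},{"delta_rot":[0,0,0],"xyz":[-0.002,0,0.092],"fingers":-1},{"delta_rot":[0,0,0],"xyz":[-0.002,0,0.092],"fingers":0.5},{"delta_rot":[0,0,0],"xyz":[-0.002,0,0.092],"fingers":1},{"delta_rot":[0,0,0],"xyz":[-0.002,0,0.092],"fingers":1},{"delta_rot":[0,0,0],"xyz":[-0.002,0,0.092],"fingers":1},{"delta_rot":[0,0,0],"xyz":[-0.002,0,0.092],"fingers":1},{"delta_rot":[0,0,0],"xyz":[-0.002,0,0.092],"fingers":1},{"delta_rot":[0,0,0],"xyz":[-0.002,0,0.092],"fingers":1}]' 40
python3 -c "
from h import *
p,M,s=pose();print(s['contact_force'],s['gripper_width']); go(p+.245*np.array([.115,.9933,0]),-6.6)"
```

```text
t: 4.35
eef_pos: [0.6061, -0.148, 0.1002]
tool_rot: [-0.002, 0.746, 0.665, -0.001]
contact_force: [-11.3, 2.6, 12.7]
gripper_width: 0.159
grasp_force: 40.7
[-11.28385207   2.60432323  12.65840012] 0.15945714459757518
t=4.3 shift [2.45e-01 1.00e-04 4.00e-04] turn z 0.0 (or -180.0) q7=0.36
```

```bash
python3 -m crank '[{"delta_rot":[0,0,0],"xyz":[0.02,0,-0.002],"fingers":1},{"delta_rot":[0,0,0],"xyz":[0.05,0,-0.002],"fingers":1},{"delta_rot":[0,0,0],"xyz":[0.08,0,-0.002],"fingers":1},{"delta_rot":[0,0,0],"xyz":[0.11,0,-0.002],"fingers":1},{"delta_rot":[0,0,0],"xyz":[0.14,0,-0.002],"fingers":1},{"delta_rot":[0,0,0],"xyz":[0.17,0,-0.002],"fingers":1},{"delta_rot":[0,0,0],"xyz":[0.2,0,-0.002],"fingers":1},{"delta_rot":[0,0,0],"xyz":[0.225,0,-0.002],"fingers":1},{"delta_rot":[0,0,0],"xyz":[0.24,0,-0.002],"fingers":1},{"delta_rot":[0,0,0],"xyz":[0.246,0,-0.002],"fingers":1}]'
python3 -m crank '[{"delta_rot":[0,0,0],"xyz":[0.002,0,0],"fingers":1},{"delta_rot":[0,0,0],"xyz":[0.002,0,0],"fingers":1},{"delta_rot":[0,0,0],"xyz":[0.002,0,0],"fingers":1}]'
```

```text
t: 5.35
eef_pos: [0.6342, 0.0922, 0.1004]
tool_rot: [0.001, 0.747, 0.665, -0.004]
contact_force: [-8.7, -18.0, -0.9]
gripper_width: 0.157
grasp_force: 43.1
t: 5.65
eef_pos: [0.6342, 0.0921, 0.1004]
tool_rot: [0.0, 0.747, 0.664, -0.004]
contact_force: [-6.7, -12.1, -3.1]
gripper_width: 0.157
grasp_force: 43.0
```

```bash
python3 -m crank '[{"delta_rot":[0,0,0],"xyz":[0,0,0],"fingers":-1},{"delta_rot":[0,0,0],"xyz":[0,0,0],"fingers":-1},{"delta_rot":[0,0,0],"xyz":[0,0,0],"fingers":-1},{"delta_rot":[0,0,0],"xyz":[0,0,0],"fingers":-1},{"delta_rot":[0,0,0],"xyz":[0,0,0],"fingers":-1},{"delta_rot":[0,0,0],"xyz":[0,0,-0.04],"fingers":-1},{"delta_rot":[0,0,0],"xyz":[0,0,-0.08],"fingers":-1},{"delta_rot":[0,0,0],"xyz":[0,0,-0.1],"fingers":-1},{"delta_rot":[0,0,0],"xyz":[0,0,-0.1],"fingers":-1}]'
python3 - <<'E'
from h import *
c=cam('top','top1.png')
i=c['img'][125:265,240:450,::-1]
cv2.imwrite('pics/crop2.png',cv2.resize(i,None,fx=3.5,fy=3.5,interpolation=cv2.INTER_CUBIC))
go([.631,-.157,.13],-6.6);go([.631,-.157,.05],-6.6)
E
```

```text
t: 6.55
eef_pos: [0.6392, 0.0984, 0.2051]
tool_rot: [0.001, 0.746, 0.666, 0.003]
contact_force: [0.2, -0.3, -0.6]
gripper_width: 1.002
grasp_force: 0.0
t=6.6 shift [-0.2547  0.0219  0.0726] turn z 0.1 (or -179.9) q7=-0.09
t=6.6 shift [-0.2549  0.0217  0.1526] turn z 0.1 (or -179.9) q7=-0.09
```

View pics/crop2.png

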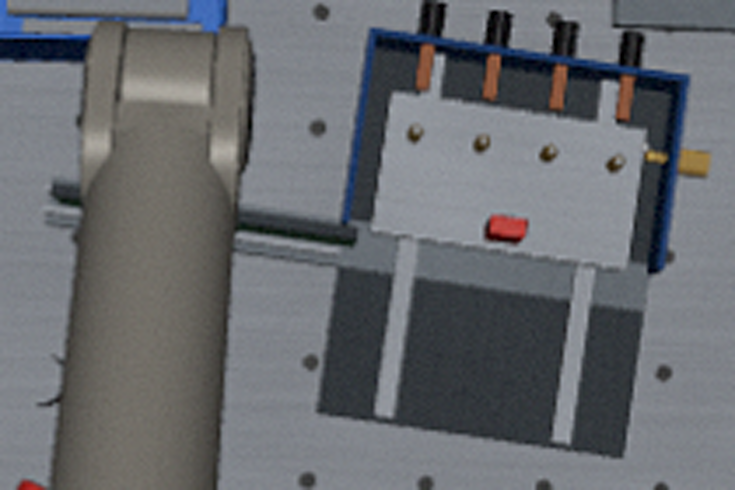

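The guard is open: its right edge moved from crop x≈652 to 355, about 242 mm, and it met the stop. Next, the carriage handle.

```bash
python3 -m crank '[{"delta_rot":[0,0,0],"xyz":[-0.085,0.007,0],"fingers":-1},{"delta_rot":[0,0,0],"xyz":[-0.17,0.014,0],"fingers":-1},{"delta_rot":[0,0,0],"xyz":[-0.255,0.022,0],"fingers":-1},{"delta_rot":[0,0,0],"xyz":[-0.255,0.022,0],"fingers":-1},{"delta_rot":[0,0,0],"xyz":[-0.255,0.022,0],"fingers":-1},{"delta_rot":[0,0,0],"xyz":[-0.255,0.022,0.04],"fingers":-1},{"delta_rot":[0,0,0],"xyz":[-0.255,0.022,0.08],"fingers":-1},{"delta_rot":[0,0,0],"xyz":[-0.255,0.022,0.12],"fingers":-1},{"delta_rot":[0,0,0],"xyz":[-0.255,0.022,0.148],"fingers":-1},{"delta_rot":[0,0,0],"xyz":[-0.255,0.022,0.148],"fingers":-1}]'
python3 -m crank '[{"delta_rot":[0,0,0],"xyz":[0,0,0],"fingers":0.3},{"delta_rot":[0,0,0],"xyz":[0,0,0],"fingers":1},{"delta_rot":[0,0,0],"xyz":[0,0,0],"fingers":1},{"delta_rot":[0,0,0],"xyz":[0,0,0],"fingers":1},{"delta_rot":[0,0,0],"xyz":[0,0,0],"fingers":1},{"delta_rot":[0,0,0],"xyz":[0,0,0],"fingers":1},{"delta_rot":[0,0,0],"xyz":[0,0,0],"fingers":1}]' 60
```

```text
t: 7.6
eef_pos: [0.6256, -0.1562, 0.0477]
tool_rot: [-0.004, 0.746, 0.666, -0.003]
contact_force: [-0.1, 0.5, 0.1]
gripper_width: 1.001
grasp_force: 0.0
t: 8.3
eef_pos: [0.6301, -0.1576, 0.0545]
tool_rot: [0.0, 0.746, 0.666, 0.001]
contact_force: [-2.3, 1.6, 6.3]
gripper_width: 0.174
grasp_force: 59.3
```

```bash
python3 -m crank '[{"delta_rot":[0,0,0],"xyz":[0,-0.01,-0.001],"fingers":1},{"delta_rot":[0,0,0],"xyz":[0,-0.02,-0.001],"fingers":1},{"delta_rot":[0,0,0],"xyz":[0,-0.04,-0.001],"fingers":1},{"delta_rot":[0,0,0],"xyz":[0,-0.06,-0.001],"fingers":1},{"delta_rot":[0,0,0],"xyz":[0,-0.08,-0.001],"fingers":1},{"delta_rot":[0,0,0],"xyz":[0,-0.1,-0.001],"fingers":1},{"delta_rot":[0,0,0],"xyz":[0,-0.12,-0.001],"fingers":1},{"delta_rot":[0,0,0],"xyz":[0,-0.135,-0.001],"fingers":1},{"delta_rot":[0,0,0],"xyz":[0,-0.147,-0.001],"fingers":1},{"delta_rot":[0,0,0],"xyz":[0,-0.152,-0.001],"fingers":1}]'
python3 -m crank '[{"delta_rot":[0,0,0],"xyz":[0,-0.001,0],"fingers":1},{"delta_rot":[0,0,0],"xyz":[0,-0.001,0],"fingers":1},{"delta_rot":[0,0,0],"xyz":[0,-0.001,0],"fingers":1}]'
```

```text
t: 9.3
eef_pos: [0.4811, -0.1402, 0.0546]
tool_rot: [0.003, 0.746, 0.666, 0.002]
contact_force: [20.3, -1.3, -29.0]
gripper_width: 0.175
grasp_force: 58.9
t: 9.6
eef_pos: [0.4811, -0.1402, 0.0545]
tool_rot: [0.003, 0.746, 0.666, 0.002]
contact_force: [10.5, -0.4, -15.9]
gripper_width: 0.176
grasp_force: 61.1
```

```bash
python3 -m crank '[{"delta_rot":[0,0,0],"xyz":[0,0.001,0],"fingers":-1},{"delta_rot":[0,0,0],"xyz":[0,0.001,0],"fingers":-1},{"delta_rot":[0,0,0],"xyz":[0,0.001,0],"fingers":-1},{"delta_rot":[0,0,0],"xyz":[0,0.001,0],"fingers":-1},{"delta_rot":[0,0,0],"xyz":[0,0.001,0],"fingers":-1},{"delta_rot":[0,0,0],"xyz":[0,0.001,-0.04],"fingers":-1},{"delta_rot":[0,0,0],"xyz":[0,0.001,-0.08],"fingers":-1},{"delta_rot":[0,0,0],"xyz":[-0.02,0.03,-0.12],"fingers":-1},{"delta_rot":[0,0,0],"xyz":[-0.04,0.06,-0.14],"fingers":-1},{"delta_rot":[0,0,0],"xyz":[-0.04,0.07,-0.14],"fingers":-1}]'
python3 -m crank '[{"delta_rot":[0,0,0],"xyz":[0,0,0],"fingers":-1},{"delta_rot":[0,0,0],"xyz":[0,0,0],"fingers":-1}]'
python3 - <<'E'
from h import *
c=cam('wrist','w2.png');p,M,s=pose();print(p,c['origin'],rot(c))
m=np.array([.550,-.147]);Y=np.array([.1158,.9933])
for k in (84,28,-28,-84): print(proj(c,np.r_[m+Y*k/1000,.064]))
E
```

```text
t: 10.6
eef_pos: [0.5467, -0.1919, 0.1986]
tool_rot: [0.004, 0.747, 0.665, 0.002]
contact_force: [0.2, -0.4, 0.3]
gripper_width: 1.001
grasp_force: 0.0
t: 10.8
eef_pos: [0.5413, -0.1871, 0.1929]
tool_rot: [-0.001, 0.746, 0.666, -0.001]
contact_force: [-0.2, 0.2, -1.1]
gripper_width: 0.999
grasp_force: 0.0
[ 0.54095412 -0.18698228  0.19279642] [ 0.54983655 -0.11800433  0.33619015] [[ 0.99351666  0.1085586   0.03375907]
 [-0.11365799  0.95512615  0.27352495]
 [-0.00255068 -0.27558858  0.9612723 ]]
[329.54563374  57.25524023]
[329.06639969 137.5401572 ]
[328.62030559 209.78096358]
[328.2083984  274.60156129]
```

View pics/w2.png

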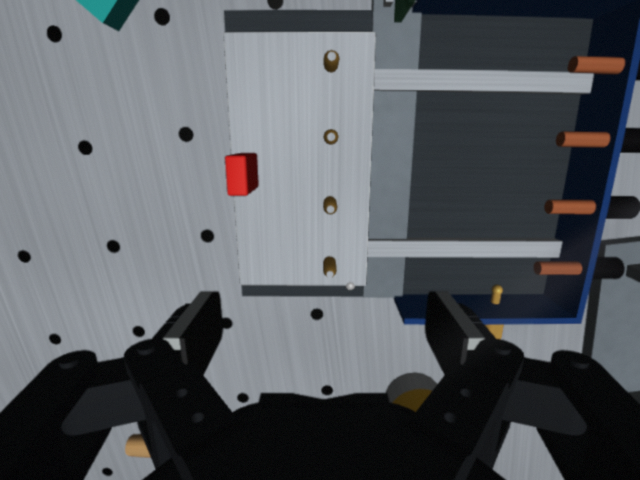

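The pin tips are at (331,56), (331,136), (330,209) and (330,271), within 2 px of prediction, so the seats are known to about 1.5 mm. Next I'll look at block A.

```bash
python3 -c "
from h import *
go([.443,.312,.20],-6.6)"
```

```text
t=10.8 shift [ 0.4846 -0.154  -0.0063] turn z 0.1 (or -179.9) q7=0.39
```

```bash
python3 -m crank '[{"delta_rot":[0,0,0],"xyz":[0.04,-0.015,-0.005],"fingers":-1},{"delta_rot":[0,0,0],"xyz":[0.09,-0.03,-0.005],"fingers":-1},{"delta_rot":[0,0,0],"xyz":[0.14,-0.045,-0.005],"fingers":-1},{"delta_rot":[0,0,0],"xyz":[0.19,-0.06,-0.005],"fingers":-1},{"delta_rot":[0,0,0],"xyz":[0.24,-0.075,-0.005],"fingers":-1},{"delta_rot":[0,0,0],"xyz":[0.29,-0.09,-0.005],"fingers":-1},{"delta_rot":[0,0,0],"xyz":[0.34,-0.105,-0.005],"fingers":-1},{"delta_rot":[0,0,0],"xyz":[0.39,-0.125,-0.005],"fingers":-1},{"delta_rot":[0,0,0],"xyz":[0.44,-0.14,-0.005],"fingers":-1},{"delta_rot":[0,0,0],"xyz":[0.484,-0.154,-0.005],"fingers":-1}]'
python3 -m crank '[{"delta_rot":[0,0,0],"xyz":[0,0,0],"fingers":-1},{"delta_rot":[0,0,0],"xyz":[0,0,0],"fingers":-1},{"delta_rot":[0,0,0],"xyz":[0,0,0],"fingers":-1}]'
cat >> h.py <<'E'
def block(cn='wrist',z=.024,save=None):
    """top-face centre and side angle (mod 90) of blocks: dark square with hole"""
    c=cam(cn,save);out=[]
    for r in cut_out(cn,'spacer1')[:6]:
        m=r['pixels'].astype(np.uint8)
        if m.sum()<150: continue
        ys,xs=np.nonzero(m);col=c['img'][ys,xs].mean(0)
        out.append((r['score'],np.round(r['pixel']),m.sum(),np.round(col),np.round(at(c,r['pixel'],z),4),m))
    return c,out
E
python3 - <<'E'
from h import *
c,o=block(save='w3.png');p,_,s=pose();print(p,s['t'])
for r in o: print(r[:5])
for r in search_frame('wrist','spool'): print(r, at(c,r['pixel'],.045))
E
```

```text
t: 11.85
eef_pos: [0.4453, 0.2966, 0.1985]
tool_rot: [-0.0, 0.746, 0.666, -0.001]
contact_force: [0.8, 0.4, 0.6]
gripper_width: 1.002
grasp_force: 0.0
t: 12.15
eef_pos: [0.4471, 0.2936, 0.1986]
tool_rot: [0.0, 0.747, 0.665, -0.001]
contact_force: [0.1, -1.4, -0.2]
gripper_width: 0.996
grasp_force: 0.0
[0.44778581 0.29342858 0.19901567] 12.25
(0.95, array([375., 362.]), np.uint64(1763), array([ 23.,  47., 110.]), array([0.484 , 0.1236, 0.024 ]))
(0.82, array([312., 179.]), np.uint64(1682), array([43., 48., 51.]), array([0.4408, 0.3262, 0.024 ]))
(0.64, array([300., 365.]), np.uint64(1771), array([34., 37., 40.]), array([0.4031, 0.1295, 0.024 ]))
(0.53, array([380., 257.]), np.uint64(625), array([12., 12., 13.]), array([0.4967, 0.2432, 0.024 ]))
{'pixel': [378.5, 257.5], 'score': 0.57} [0.49296214 0.25102657 0.045     ]
```

View pics/w3.png

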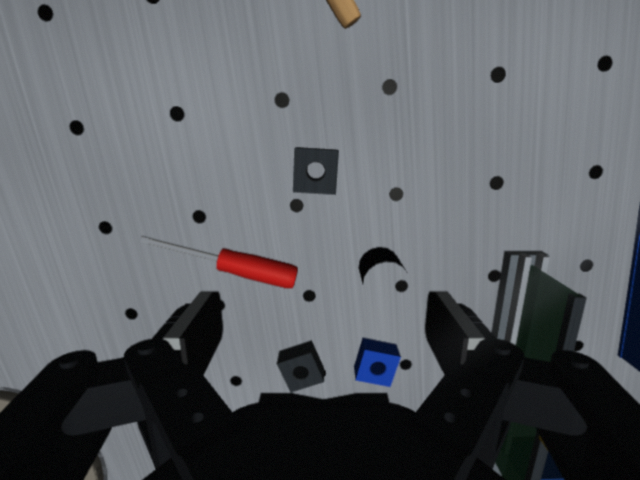

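Block A is clear in view: its top corners are about (295,148), (338,150), (336,194) and (293,193), with the hole at (316,170). Block B is at (301,368) next to the blue decoy, and the spool is at (381,262).

```bash
cat >> h.py <<'E'
def corners(c,pts,z):
    P=np.array([at(c,q,z)[:2] for q in pts]);d=P-np.roll(P,-1,0)
    a=np.degrees(np.angle(np.exp(4j*np.arctan2(d[:,1],d[:,0])).mean())/4)
    print('centre',P.mean(0).round(4),'angle',round(a,1),'sides',np.linalg.norm(d,axis=1).round(4));return P.mean(0),a
def quad(img,m):
    """sub-pixel corners of the top face: approx by min-area rect of the mask"""
    k=max(cv2.findContours(m.astype(np.uint8),cv2.RETR_EXTERNAL,cv2.CHAIN_APPROX_NONE)[0],key=cv2.contourArea)
    h=cv2.convexHull(k)[:,0]
    for e in np.linspace(1,15,57):
        a=cv2.approxPolyDP(h[:,None],e,True)[:,0]
        if len(a)<=4: return a
E
python3 - <<'E'
from h import *
c,o=block()
for r in o:
    if r[0]>.5 and r[3].max()<70 and r[2]>1000:
        q=quad(c['img'],r[5]);print(q.tolist())
        if len(q)==4:
            P,a=corners(c,q,.024)
print('hand');P,a=corners(c,[(295,148),(338,150),(336,194),(293,193)],.024);print(at(c,(316,170),.018))
go(np.r_[P,.06],a)
E
```

```text
[[310, 341], [323, 380], [289, 391], [278, 352]]
centre [0.4033 0.1279] angle 10.8 sides [0.0511 0.0406 0.0514 0.0369]
[[294, 149], [337, 151], [332, 194], [292, 190]]
centre [0.444  0.3331] angle -11.4 sides [0.0386 0.0391 0.0372 0.037 ]
hand
centre [0.4455 0.3327] angle -9.2 sides [0.0386 0.0398 0.0399 0.0407]
[0.4459906  0.33352147 0.018     ]
t=12.4 shift [ 0.0379 -0.0069  0.1393] turn z 2.5 (or -177.5) q7=-0.63
```

```bash
python3 -m crank '[{"delta_rot":[0,0,2.7],"xyz":[0.038,-0.007,0.04],"fingers":-1},{"delta_rot":[0,0,2.7],"xyz":[0.038,-0.007,0.08],"fingers":-1},{"delta_rot":[0,0,2.7],"xyz":[0.038,-0.007,0.12],"fingers":-0.6},{"delta_rot":[0,0,2.7],"xyz":[0.038,-0.007,0.15],"fingers":-0.5},{"delta_rot":[0,0,2.7],"xyz":[0.038,-0.007,0.16],"fingers":-0.5},{"delta_rot":[0,0,2.7],"xyz":[0.038,-0.007,0.16],"fingers":-0.5}]'
python3 -c "
from h import *
go([.4455,.333,.006],-9.5)"
```

```text
t: 13.0
eef_pos: [0.4449, 0.3329, 0.0385]
tool_rot: [0.0, 0.762, 0.648, -0.001]
contact_force: [-0.1, -1.1, 0.7]
gripper_width: 0.749
grasp_force: 0.0
t=13.0 shift [0.0002 0.0007 0.0325] turn z 0.2 (or -179.8) q7=-0.59
```

```bash
python3 -m crank '[{"delta_rot":[0,0,0],"xyz":[0,0,0.02],"fingers":-0.5},{"delta_rot":[0,0,0],"xyz":[0,0,0.032],"fingers":-0.5},{"delta_rot":[0,0,0],"xyz":[0,0,0.032],"fingers":-0.5},{"delta_rot":[0,0,0],"xyz":[0,0,0.032],"fingers":0.2},{"delta_rot":[0,0,0],"xyz":[0,0,0.032],"fingers":0.6},{"delta_rot":[0,0,0],"xyz":[0,0,0.032],"fingers":1},{"delta_rot":[0,0,0],"xyz":[0,0,0.032],"fingers":1},{"delta_rot":[0,0,0],"xyz":[0,0,0.032],"fingers":1},{"delta_rot":[0,0,0],"xyz":[0,0,0.032],"fingers":1}]' 60
python3 -m crank '[{"delta_rot":[0,0,0],"xyz":[0,0,-0.04],"fingers":1},{"delta_rot":[0,0,0],"xyz":[0,0,-0.08],"fingers":1},{"delta_rot":[0,0,0],"xyz":[0,0,-0.12],"fingers":1},{"delta_rot":[0,0,0],"xyz":[0,0,-0.14],"fingers":1},{"delta_rot":[0,0,0],"xyz":[0,0,-0.14],"fingers":1}]'
python3 - <<'E'
from h import *
c=cam('wrist','w4.png');m=np.array([.551,-.1455]);Y=np.array([.1158,.9933])
cv2.imwrite('pics/w4c.png',cv2.resize(c['img'][220:420,180:460,::-1],None,fx=2.5,fy=2.5))
for k in (84,-28): print(m+Y*k/1000);go(np.r_[m+Y*k/1000,.13],-6.6)
E
```

```text
t: 13.9
eef_pos: [0.4456, 0.3344, 0.0087]
tool_rot: [-0.0, 0.762, 0.648, 0.001]
contact_force: [-0.6, -0.1, 4.6]
gripper_width: 0.453
grasp_force: 60.8
t: 14.4
eef_pos: [0.4468, 0.3351, 0.1508]
tool_rot: [-0.001, 0.762, 0.648, 0.003]
contact_force: [-0.2, -0.3, -2.4]
gripper_width: 0.454
grasp_force: 39.1
[ 0.5607272 -0.0620628]
t=14.4 shift [-0.373   0.1772  0.0178] turn z -2.6 (or 177.4) q7=-0.68
[ 0.5477576 -0.1733124]
t=14.4 shift [-0.4849  0.1822  0.0175] turn z -2.6 (or 177.4) q7=-0.68
```

View pics/w4c.png

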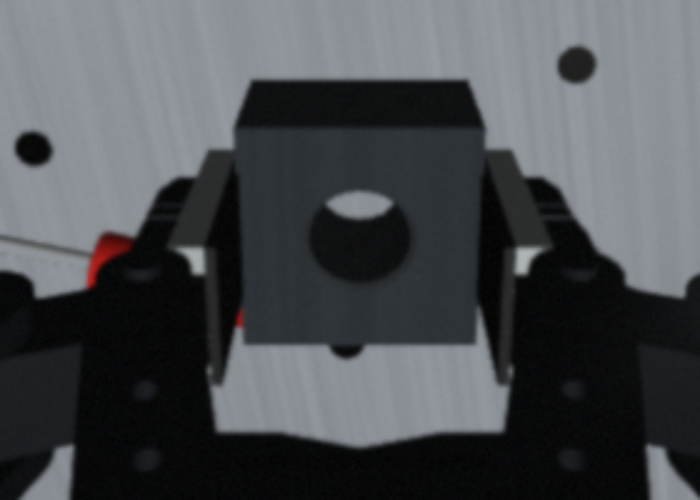

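The block is held square, with the hole centre at pixel (324,315). I'll work out its offset in the tool frame.

```bash
cat >> h.py <<'E'
def hole(px,c,dz=.0153):
    p,M,s=pose();w=at(c,px,p[2]+dz);o=M.T@(w-p);print('hole offset in tool xy',o.round(4),'grip',s['gripper_width'],s['grasp_force']);return o
def place(o,pin,z):
    m=np.array([.551,-.1455]);Y=np.array([.1158,.9933]);p,M,s=pose()
    a=np.radians(-6.6);T=np.array([[-np.sin(-a),np.cos(a)],[-0,0]])
    x=np.array([.1158,.9933]);y=np.array([.9933,-.1158]) # tool x,y in world at yaw -6.6
    t=m+Y*pin/1000-x*o[0]-y*o[1];print('tcp target',t);go(np.r_[t,z],-6.6)
E
sed -i '/T=np.array/d' h.py
python3 - <<'E'
from h import *
c=cam('wrist');p,M,s=pose();print(M)
o=hole((324,315.2),c);place(o,-28,.11)
E
```

```text
[[ 1.60073766e-01  9.87105036e-01 -1.94566410e-04]
 [ 9.87104958e-01 -1.60073659e-01  4.75526743e-04]
 [ 4.38249885e-04 -2.68176825e-04 -9.99999868e-01]]
hole offset in tool xy [-0.0016  0.0013 -0.0153] grip 0.45932755272170883 39.06638145446777
tcp target [ 0.5466284  -0.17158096]
t=14.5 shift [-0.4826  0.1816  0.0369] turn z -2.6 (or 177.4) q7=-0.68
```

```bash
python3 -m crank '[{"delta_rot":[0,0,0],"xyz":[-0.04,0.015,0],"fingers":1},{"delta_rot":[0,0,0],"xyz":[-0.085,0.03,0],"fingers":1},{"delta_rot":[0,0,0],"xyz":[-0.13,0.048,0],"fingers":1},{"delta_rot":[0,0,0],"xyz":[-0.175,0.065,0],"fingers":1},{"delta_rot":[0,0,0],"xyz":[-0.22,0.083,0],"fingers":1},{"delta_rot":[0,0,-2.6],"xyz":[-0.265,0.1,0],"fingers":1},{"delta_rot":[0,0,-2.6],"xyz":[-0.31,0.117,0],"fingers":1},{"delta_rot":[0,0,-2.6],"xyz":[-0.355,0.134,0],"fingers":1},{"delta_rot":[0,0,-2.6],"xyz":[-0.4,0.151,0],"fingers":1},{"delta_rot":[0,0,-2.6],"xyz":[-0.4826,0.1816,0],"fingers":1}]' 80
python3 -m crank '[{"delta_rot":[0,0,0],"xyz":[0,0,0],"fingers":1},{"delta_rot":[0,0,0],"xyz":[0,0,0],"fingers":1},{"delta_rot":[0,0,0],"xyz":[0,0,0],"fingers":1}]'
python3 - <<'E'
from h import *
c=cam('wrist','w5.png')
cv2.imwrite('pics/w5c.png',cv2.resize(c['img'][20:420,180:480,::-1],None,fx=1.5,fy=1.5))
place([-.0016,.0013],-28,.11)
E
```

```text
t: 15.5
eef_pos: [0.5385, -0.1355, 0.1453]
tool_rot: [-0.001, 0.747, 0.665, -0.001]
contact_force: [1.8, 0.3, -1.9]
gripper_width: 0.445
grasp_force: 85.9
t: 15.8
eef_pos: [0.5387, -0.1327, 0.1458]
tool_rot: [-0.001, 0.746, 0.666, -0.001]
contact_force: [0.3, 1.1, -2.6]
gripper_width: 0.444
grasp_force: 85.9
tcp target [ 0.54665159 -0.17157258]
t=15.8 shift [-0.0382  0.0122  0.0361] turn z 0.1 (or -179.9) q7=0.30
```

View pics/w5c.png

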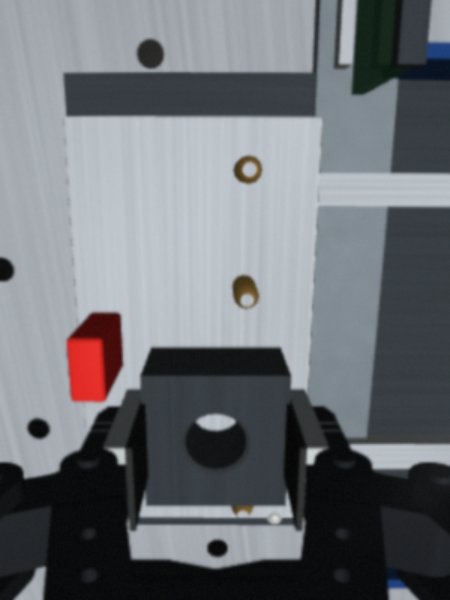

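Run:
```python
from h import *
c=cam('wrist');m=np.array([.551,-.1455]);Y=np.array([.1158,.9933])
for px,k in (((345.8,133.2),84),((344,219.8),28)): print(at(c,px,.064)[:2]-m-Y*k/1000)
o=hole((324,314),c);place(o,-28,.105)
```

```text
[ 0.00044434 -0.00067766]
[ 0.00034861 -0.00052965]
hole offset in tool xy [-0.0009  0.0003 -0.0153] grip 0.4445438116521569 85.91454148292542
tcp target [ 0.54758634 -0.17235932]
t=15.9 shift [-0.039   0.0129  0.0414] turn z 0.1 (or -179.9) q7=0.30
```

```bash
python3 -m crank '[{"delta_rot":[0,0,0],"xyz":[-0.039,0.013,0.01],"fingers":1},{"delta_rot":[0,0,0],"xyz":[-0.039,0.013,0.03],"fingers":1},{"delta_rot":[0,0,0],"xyz":[-0.039,0.013,0.04],"fingers":1},{"delta_rot":[0,0,0],"xyz":[-0.039,0.013,0.04],"fingers":1},{"delta_rot":[0,0,0],"xyz":[-0.039,0.013,0.04],"fingers":1}]'
python3 -c "
from h import *
place([-.0009,.0004],-28,.105);place([-.0009,.0004],-28,.043)"
```

```text
t: 16.4
eef_pos: [0.5482, -0.1729, 0.1073]
tool_rot: [-0.0, 0.746, 0.666, 0.0]
contact_force: [0.1, 0.0, -2.0]
gripper_width: 0.444
grasp_force: 85.8
tcp target [ 0.5474645  -0.17237211]
t=16.4 shift [ 0.0004 -0.0008  0.0023] turn z 0.1 (or -179.9) q7=0.42
tcp target [ 0.5474645  -0.17237211]
t=16.4 shift [ 0.0004 -0.0007  0.0643] turn z 0.1 (or -179.9) q7=0.42
```

```bash
python3 -m crank '[{"delta_rot":[0,0,0],"xyz":[0,0,0.02],"fingers":1},{"delta_rot":[0,0,0],"xyz":[0,0,0.035],"fingers":1},{"delta_rot":[0,0,0],"xyz":[0,0,0.044],"fingers":1},{"delta_rot":[0,0,0],"xyz":[0,0,0.052],"fingers":1},{"delta_rot":[0,0,0],"xyz":[0,0,0.058],"fingers":1},{"delta_rot":[0,0,0],"xyz":[0,0,0.062],"fingers":1},{"delta_rot":[0,0,0],"xyz":[0,0,0.063],"fingers":1},{"delta_rot":[0,0,0],"xyz":[0,0,0.063],"fingers":1}]'
```

```text
t: 17.2
eef_pos: [0.5482, -0.1746, 0.0444]
tool_rot: [0.0, 0.747, 0.665, 0.0]
contact_force: [0.1, -1.3, -1.7]
gripper_width: 0.442
grasp_force: 85.9
```

```bash
python3 -m crank '[{"delta_rot":[0,0,0],"xyz":[0,0,0.001],"fingers":0},{"delta_rot":[0,0,0],"xyz":[0,0,0.001],"fingers":-0.5},{"delta_rot":[0,0,0],"xyz":[0,0,0.001],"fingers":-0.5},{"delta_rot":[0,0,0],"xyz":[0,0,0.001],"fingers":-0.5},{"delta_rot":[0,0,0],"xyz":[0,0,-0.03],"fingers":-0.5},{"delta_rot":[0,0,0],"xyz":[0,0,-0.07],"fingers":-0.5},{"delta_rot":[0,0,0],"xyz":[0,0,-0.11],"fingers":-0.5},{"delta_rot":[0,0,0],"xyz":[0,0,-0.15],"fingers":-0.5},{"delta_rot":[0,0,0],"xyz":[0,0,-0.15],"fingers":-0.5}]' 60
python3 - <<'E'
from h import *
c=cam('wrist','w6.png');t=cam('top')
cut=lambda n:[(round(r['score'],2),np.round(r['pixel']),r['pixels'].sum()) for r in cut_out(n,'spacer1')]
m=np.array([.551,-.1455]);Y=np.array([.1158,.9933])
print(proj(c,np.r_[m-Y*.028,.058]),cut('wrist'))
for s in search_frame('top','spacer1'): print(s,at(t,s['pixel'],.024))
go([.403,.128,.2],10)
E
```

```text
t: 18.1
eef_pos: [0.5512, -0.176, 0.1999]
tool_rot: [0.004, 0.747, 0.665, 0.003]
contact_force: [0.2, 0.4, 0.1]
gripper_width: 0.755
grasp_force: 0.0
[316.8976772  218.79350925] [(0.6, array([323., 225.]), np.int64(2253))]
{'pixel': [281.8, 266.8], 'score': 0.71} [0.40252989 0.1311487  0.024     ]
{'pixel': [317.0, 274.4], 'score': 0.67} [0.38356184 0.02799858 0.024     ]
{'pixel': [286.2, 234.1], 'score': 0.6} [0.49821539 0.12141081 0.024     ]
{'pixel': [386.5, 219.5], 'score': 0.49} [ 0.55009026 -0.17051686  0.024     ]
t=18.3 shift [ 0.2834 -0.1782 -0.0063] turn z -16.6 (or 163.4) q7=0.35
```

View pics/w6.png

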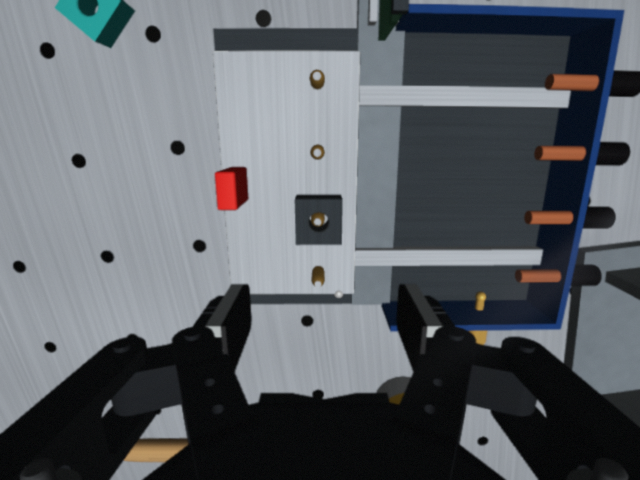

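Block A is seated on its pin: top at (319,219), predicted (317,219). Next is block B.

```bash
python3 -m crank '[{"delta_rot":[0,0,0],"xyz":[0.04,-0.02,0],"fingers":-0.5},{"delta_rot":[0,0,0],"xyz":[0.08,-0.045,0],"fingers":-0.5},{"delta_rot":[0,0,0],"xyz":[0.12,-0.07,0],"fingers":-0.5},{"delta_rot":[0,0,0],"xyz":[0.16,-0.095,0],"fingers":-0.5},{"delta_rot":[0,0,0],"xyz":[0.2,-0.12,0],"fingers":-0.5},{"delta_rot":[0,0,0],"xyz":[0.24,-0.145,0],"fingers":-0.5},{"delta_rot":[0,0,0],"xyz":[0.27,-0.165,0],"fingers":-0.5},{"delta_rot":[0,0,0],"xyz":[0.27,-0.165,0],"fingers":-0.5},{"delta_rot":[0,0,0],"xyz":[0.27,-0.165,0],"fingers":-0.5},{"delta_rot":[0,0,0],"xyz":[0.27,-0.165,0],"fingers":-0.5}]'
python3 - <<'E'
from h import *
c,o=block(save='w7.png')
cv2.imwrite('pics/w7c.png',cv2.resize(c['img'][140:340,160:460,::-1],None,fx=2.5,fy=2.5))
print(pose()[0],pose()[2]['q'])
for r in o: print(r[:5]); corners(c,quad(0,r[5]),.024)
E
```

```text
t: 19.3
eef_pos: [0.4154, 0.1116, 0.1937]
tool_rot: [0.0, 0.747, 0.664, -0.001]
contact_force: [-0.3, -0.7, 0.3]
gripper_width: 0.747
grasp_force: 0.0
[0.4156564  0.11141023 0.19395995] [-0.87947088  0.11393654  0.51448275  2.17764147 -0.07268658  0.86671378
 -0.43891936]
(0.85, array([402., 204.]), np.uint64(2035), array([ 57.,  95., 173.]), array([0.489 , 0.1123, 0.024 ]))
centre [0.4845 0.117 ] angle -19.5 sides [0.0431 0.0384 0.0409 0.0401]
(0.74, array([482., 451.]), np.uint64(804), array([24., 26., 28.]), array([ 0.5682, -0.1936,  0.024 ]))
centre [ 0.5641 -0.1893] angle 14.6 sides [0.0328 0.0524 0.0449 0.0261]
(0.58, array([302., 209.]), np.uint64(1873), array([45., 49., 53.]), array([0.3965, 0.1187, 0.024 ]))
centre [0.4017 0.1209] angle 13.9 sides [0.0412 0.0382 0.0403 0.0384]
(0.57, array([300., 302.]), np.uint64(1872), array([ 34., 114., 111.]), array([0.382 , 0.0245, 0.024 ]))
centre [0.3821 0.0261] angle -42.9 sides [0.0375 0.0435 0.0368 0.0469]
```

View pics/w7c.png

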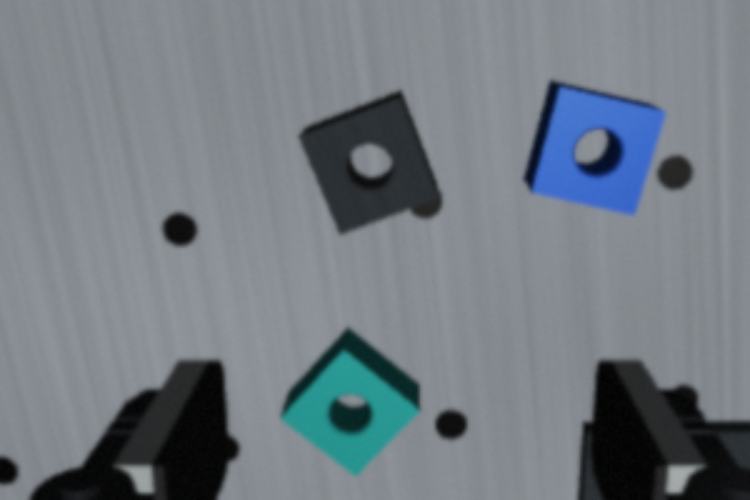

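Block B's top corners in the crop are (303,138), (401,97), (440,198) and (341,233). The blue and turquoise decoys are at (598,152) and (350,412), clear of the approach at reduced opening.

Run:
```python
from h import *
c=cam('wrist')
P,a=corners(c,[(160+u/2.5,140+v/2.5) for u,v in [(303,138),(401,97),(440,198),(341,233)]],.024)
print(np.hypot(*P));go(np.r_[P,.05],a)
```

```text
centre [0.4031 0.1196] angle 14.1 sides [0.0388 0.0401 0.0396 0.0384]
0.42045218148545743
t=19.4 shift [ 0.0066 -0.0135  0.1441] turn z -20.9 (or 159.1) q7=-0.44
```

```bash
python3 -m crank '[{"delta_rot":[0,0,-8],"xyz":[0.007,-0.0135,0.03],"fingers":-0.35},{"delta_rot":[0,0,-16],"xyz":[0.007,-0.0135,0.06],"fingers":-0.35},{"delta_rot":[0,0,-21],"xyz":[0.007,-0.0135,0.1],"fingers":-0.35},{"delta_rot":[0,0,-21],"xyz":[0.007,-0.0135,0.13],"fingers":-0.35},{"delta_rot":[0,0,-21],"xyz":[0.007,-0.0135,0.144],"fingers":-0.35},{"delta_rot":[0,0,-21],"xyz":[0.007,-0.0135,0.144],"fingers":-0.35},{"delta_rot":[0,0,-21],"xyz":[0.007,-0.0135,0.144],"fingers":-0.35}]'
python3 -c "
from h import *
go([.4031,.1196,.006],14.1);p,M,s=pose();print(s['q'],M[:,2])
t=cam('top')
for r in search_frame('top','spacer1'): print(r,at(t,r['pixel'],.024))"
```

```text
t: 20.15
eef_pos: [0.4032, 0.1206, 0.0505]
tool_rot: [0.0, 0.614, 0.79, -0.0]
contact_force: [-0.2, 0.8, -0.5]
gripper_width: 0.672
grasp_force: 0.0
t=20.1 shift [-0.001  -0.0003  0.0445] turn z 0.2 (or -179.8) q7=0.09
[-0.74195627  0.38317884  0.35856327  2.30395536 -0.27989072  0.49336764
  0.08988105] [-1.14367643e-04 -4.57323292e-04 -9.99999889e-01]
{'pixel': [317.2, 273.0], 'score': 0.71} [0.38765181 0.02754083 0.024     ]
{'pixel': [288.3, 237.1], 'score': 0.65} [0.48964644 0.11500071 0.024     ]
{'pixel': [392.9, 218.5], 'score': 0.59} [ 0.55363409 -0.18926537  0.024     ]
{'pixel': [477.9, 262.3], 'score': 0.59} [ 0.43270302 -0.44471835  0.024     ]
```

```bash
python3 -m crank '[{"delta_rot":[0,0,0],"xyz":[-0.001,0,0.025],"fingers":-0.35},{"delta_rot":[0,0,0],"xyz":[-0.001,0,0.044],"fingers":-0.35},{"delta_rot":[0,0,0],"xyz":[-0.001,0,0.044],"fingers":-0.35},{"delta_rot":[0,0,0],"xyz":[-0.001,0,0.044],"fingers":0.2},{"delta_rot":[0,0,0],"xyz":[-0.001,0,0.044],"fingers":0.6},{"delta_rot":[0,0,0],"xyz":[-0.001,0,0.044],"fingers":1},{"delta_rot":[0,0,0],"xyz":[-0.001,0,0.044],"fingers":1},{"delta_rot":[0,0,0],"xyz":[-0.001,0,0.044],"fingers":1},{"delta_rot":[0,0,0],"xyz":[-0.001,0,0.044],"fingers":1}]' 80
python3 -m crank '[{"delta_rot":[0,0,0],"xyz":[0,0,-0.04],"fingers":1},{"delta_rot":[0,0,0],"xyz":[0,0,-0.08],"fingers":1},{"delta_rot":[0,0,0],"xyz":[0,0,-0.12],"fingers":1},{"delta_rot":[0,0,0],"xyz":[0,0,-0.14],"fingers":1},{"delta_rot":[0,0,0],"xyz":[0,0,-0.14],"fingers":1},{"delta_rot":[0,0,0],"xyz":[0,0,-0.14],"fingers":1}]'
python3 - <<'E'
from h import *
p,M,s=pose();print(s['grasp_force']);place([-.0009,.0004],28,.15);place([-.0009,.0004],84,.15)
E
```

```text
t: 21.15
eef_pos: [0.4033, 0.1204, 0.0077]
tool_rot: [0.0, 0.613, 0.79, 0.001]
contact_force: [-2.0, -1.1, 7.7]
gripper_width: 0.445
grasp_force: 81.4
t: 21.75
eef_pos: [0.4027, 0.1206, 0.1466]
tool_rot: [-0.0, 0.613, 0.79, 0.001]
contact_force: [0.0, 0.3, -3.5]
gripper_width: 0.441
grasp_force: 82.6
82.55652666091919
tcp target [ 0.5539493  -0.11674731]
t=21.8 shift [-0.2675  0.0874 -0.0036] turn z 21.0 (or -159.0) q7=-0.05
tcp target [ 0.5604341  -0.06112251]
t=21.8 shift [-0.2152  0.1076 -0.0035] turn z 21.0 (or -159.0) q7=-0.05
```

```bash
python3 -m crank '[{"delta_rot":[0,0,3],"xyz":[-0.035,0.018,0],"fingers":1},{"delta_rot":[0,0,7],"xyz":[-0.07,0.036,0],"fingers":1},{"delta_rot":[0,0,11],"xyz":[-0.105,0.053,0],"fingers":1},{"delta_rot":[0,0,15],"xyz":[-0.14,0.07,0],"fingers":1},{"delta_rot":[0,0,18],"xyz":[-0.175,0.088,0],"fingers":1},{"delta_rot":[0,0,21],"xyz":[-0.215,0.1075,0],"fingers":1},{"delta_rot":[0,0,21],"xyz":[-0.215,0.1075,0],"fingers":1},{"delta_rot":[0,0,21],"xyz":[-0.215,0.1075,0],"fingers":1},{"delta_rot":[0,0,21],"xyz":[-0.215,0.1075,0],"fingers":1}]'
python3 - <<'E'
from h import *
c=cam('wrist','w8.png')
i=c['img'][250:400,230:420,::-1];cv2.imwrite('pics/w8c.png',cv2.resize(i,None,fx=3,fy=3))
g=c['img'][285:345,295:350].max(2).astype(int)
print(pose()[2]['grasp_force']);place([-.0009,.0004],84,.105)
E
```

```text
t: 22.65
eef_pos: [0.5589, -0.0604, 0.1447]
tool_rot: [-0.001, 0.746, 0.665, -0.001]
contact_force: [-0.4, 0.7, -2.7]
gripper_width: 0.446
grasp_force: 82.6
82.57845640182495
tcp target [ 0.5604341  -0.06112251]
t=22.7 shift [-0.001   0.0016  0.0401] turn z 0.1 (or -179.9) q7=0.19
```

View pics/w8c.png

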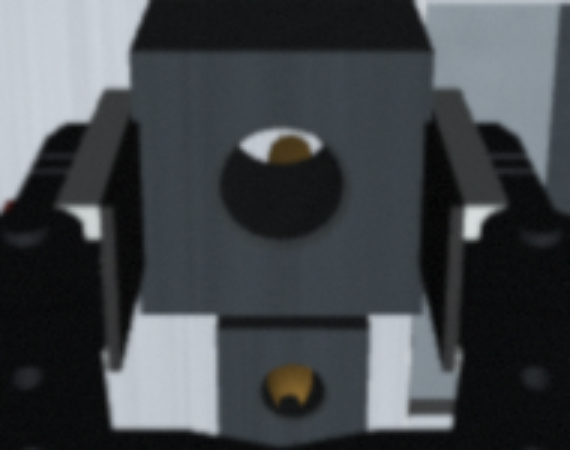

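The block is held square, hole centre at px (324,311); the pin already shows through the hole.

Run:
```python
from h import *
c=cam('wrist');o=hole((324,311),c,.0163);place(o,84,.105);place(o,84,.0437)
```

```text
hole offset in tool xy [ 0.001   0.0003 -0.0163] grip 0.4450130194667361 82.57768750190735
tcp target [ 0.56033753 -0.06302308]
t=22.8 shift [-0.0031  0.0014  0.0405] turn z 0.1 (or -179.9) q7=0.19
tcp target [ 0.56033753 -0.06302308]
t=22.8 shift [-0.0031  0.0015  0.1018] turn z 0.1 (or -179.9) q7=0.19
```

```bash
python3 -m crank '[{"delta_rot":[0,0,0],"xyz":[-0.003,0.0015,0.02],"fingers":1},{"delta_rot":[0,0,0],"xyz":[-0.003,0.0015,0.04],"fingers":1},{"delta_rot":[0,0,0],"xyz":[-0.003,0.0015,0.055],"fingers":1},{"delta_rot":[0,0,0],"xyz":[-0.003,0.0015,0.068],"fingers":1},{"delta_rot":[0,0,0],"xyz":[-0.003,0.0015,0.079],"fingers":1},{"delta_rot":[0,0,0],"xyz":[-0.003,0.0015,0.088],"fingers":1},{"delta_rot":[0,0,0],"xyz":[-0.003,0.0015,0.096],"fingers":1},{"delta_rot":[0,0,0],"xyz":[-0.003,0.0015,0.101],"fingers":1},{"delta_rot":[0,0,0],"xyz":[-0.003,0.0015,0.101],"fingers":1},{"delta_rot":[0,0,0],"xyz":[-0.003,0.0015,0.101],"fingers":1}]'
```

```text
t: 23.75
eef_pos: [0.5619, -0.0645, 0.0455]
tool_rot: [0.0, 0.747, 0.665, 0.0]
contact_force: [-0.5, 0.7, -2.9]
gripper_width: 0.444
grasp_force: 82.5
```

```bash
python3 -m crank '[{"delta_rot":[0,0,0],"xyz":[0,0,0.001],"fingers":0},{"delta_rot":[0,0,0],"xyz":[0,0,0.001],"fingers":-0.5},{"delta_rot":[0,0,0],"xyz":[0,0,0.001],"fingers":-0.5},{"delta_rot":[0,0,0],"xyz":[0,0,0.001],"fingers":-0.5},{"delta_rot":[0,0,0],"xyz":[0,0,-0.03],"fingers":-0.5},{"delta_rot":[0,0,0],"xyz":[0,0,-0.07],"fingers":-0.5},{"delta_rot":[0,0,0],"xyz":[-0.04,-0.04,-0.11],"fingers":-0.5},{"delta_rot":[0,0,0],"xyz":[-0.08,-0.08,-0.15],"fingers":-0.5},{"delta_rot":[0,0,0],"xyz":[-0.085,-0.085,-0.15],"fingers":-0.5},{"delta_rot":[0,0,0],"xyz":[-0.085,-0.085,-0.15],"fingers":-0.5}]' 60
python3 - <<'E'
from h import *
c=cam('wrist','w9.png');m=np.array([.551,-.1455]);Y=np.array([.1158,.9933])
for k in (.084,-.028): print(proj(c,np.r_[m+Y*k,.058]))
cam('top','top2.png')
go([.4815,-.1402,.052],-6.6)
E
```

```text
t: 24.75
eef_pos: [0.4648, -0.1433, 0.198]
tool_rot: [0.001, 0.749, 0.662, 0.002]
contact_force: [-0.6, 0.5, 0.5]
gripper_width: 0.749
grasp_force: 0.0
[431.81215536 106.62556671]
[422.03368891 244.12282961]
t=24.9 shift [0.0005 0.0137 0.1441] turn z -0.1 (or 179.9) q7=0.26
```

View pics/w9.png

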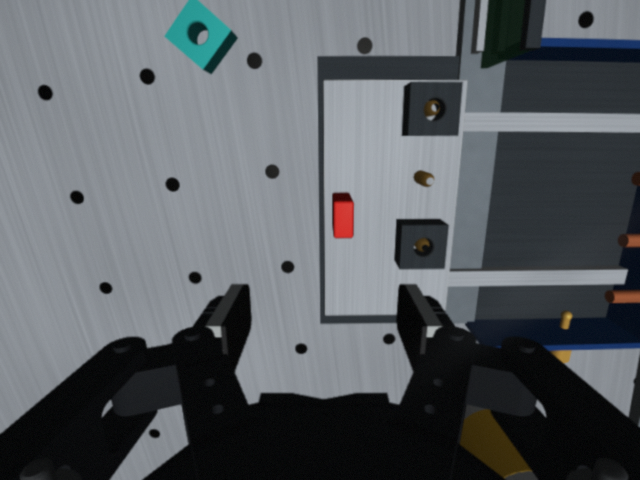

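View pics/top2.png

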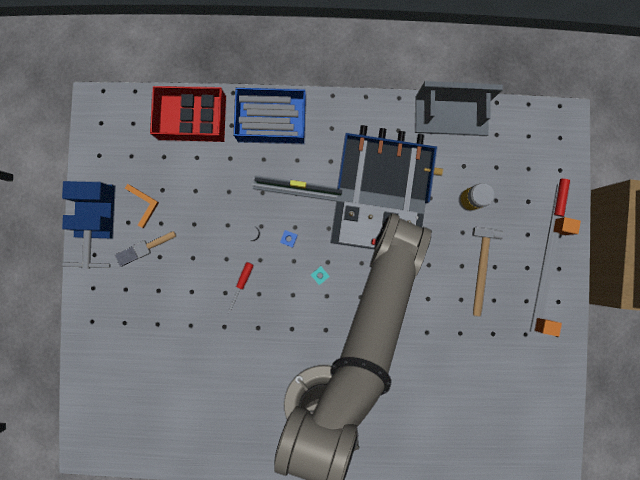

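Both blocks are seated (tops at (432,108) and (422,245)), and no other steel blocks are on the table. Gripping the handle to push in.

```bash
python3 -m crank '[{"delta_rot":[0,0,0],"xyz":[0,0.014,0.04],"fingers":-0.5},{"delta_rot":[0,0,0],"xyz":[0,0.014,0.08],"fingers":-0.5},{"delta_rot":[0,0,0],"xyz":[0,0.014,0.12],"fingers":-0.5},{"delta_rot":[0,0,0],"xyz":[0,0.014,0.14],"fingers":-0.5},{"delta_rot":[0,0,0],"xyz":[0,0.014,0.14],"fingers":-0.5},{"delta_rot":[0,0,0],"xyz":[0,0.014,0.14],"fingers":0.3},{"delta_rot":[0,0,0],"xyz":[0,0.014,0.14],"fingers":1},{"delta_rot":[0,0,0],"xyz":[0,0.014,0.14],"fingers":1},{"delta_rot":[0,0,0],"xyz":[0,0.014,0.14],"fingers":1},{"delta_rot":[0,0,0],"xyz":[0,0.014,0.14],"fingers":1}]' 60
python3 -m crank '[{"delta_rot":[0,0,0],"xyz":[0,0,0],"fingers":1},{"delta_rot":[0,0,0],"xyz":[0,0,0],"fingers":1}]'
python3 -c "
from h import *
p,M,s=pose();X=np.array([.9934,-.1151,0]);print(M.T@(X*.15))"
```

```text
t: 25.85
eef_pos: [0.4823, -0.1406, 0.0565]
tool_rot: [0.001, 0.747, 0.665, 0.001]
contact_force: [-1.2, 0.8, 6.9]
gripper_width: 0.176
grasp_force: 59.1
t: 26.05
eef_pos: [0.4822, -0.1406, 0.0565]
tool_rot: [0.001, 0.747, 0.665, 0.001]
contact_force: [0.1, 1.4, 6.7]
gripper_width: 0.173
grasp_force: 59.1
[3.48943628e-05 1.50006501e-01 3.29681282e-04]
```

```bash
python3 -m crank '[{"delta_rot":[0,0,0],"xyz":[0,0.005,-0.001],"fingers":1},{"delta_rot":[0,0,0],"xyz":[0,0.015,-0.001],"fingers":1},{"delta_rot":[0,0,0],"xyz":[0,0.03,-0.001],"fingers":1},{"delta_rot":[0,0,0],"xyz":[0,0.045,-0.001],"fingers":1},{"delta_rot":[0,0,0],"xyz":[0,0.06,-0.001],"fingers":1},{"delta_rot":[0,0,0],"xyz":[0,0.075,-0.001],"fingers":1},{"delta_rot":[0,0,0],"xyz":[0,0.09,-0.001],"fingers":1},{"delta_rot":[0,0,0],"xyz":[0,0.105,-0.001],"fingers":1},{"delta_rot":[0,0,0],"xyz":[0,0.118,-0.001],"fingers":1},{"delta_rot":[0,0,0],"xyz":[0,0.128,-0.001],"fingers":1}]'
python3 -m crank '[{"delta_rot":[0,0,0],"xyz":[0,0.006,0],"fingers":1},{"delta_rot":[0,0,0],"xyz":[0,0.01,0],"fingers":1},{"delta_rot":[0,0,0],"xyz":[0,0.014,0],"fingers":1},{"delta_rot":[0,0,0],"xyz":[0,0.018,0],"fingers":1},{"delta_rot":[0,0,0],"xyz":[0,0.021,0],"fingers":1},{"delta_rot":[0,0,0],"xyz":[0,0.023,0],"fingers":1},{"delta_rot":[0,0,0],"xyz":[0,0.023,0],"fingers":1},{"delta_rot":[0,0,0],"xyz":[0,0.023,0],"fingers":1},{"delta_rot":[0,0,0],"xyz":[0,0.023,0],"fingers":1}]'
```

```text
t: 27.05
eef_pos: [0.6097, -0.1555, 0.0566]
tool_rot: [0.0, 0.747, 0.665, 0.0]
contact_force: [-2.5, 0.9, 3.5]
gripper_width: 0.17
grasp_force: 60.2
t: 27.95
eef_pos: [0.6301, -0.1579, 0.0566]
tool_rot: [-0.001, 0.747, 0.665, -0.0]
contact_force: [-6.8, 1.9, 8.6]
gripper_width: 0.176
grasp_force: 61.0
```

```bash
python3 -m crank '[{"delta_rot":[0,0,0],"xyz":[0,0.002,0],"fingers":1},{"delta_rot":[0,0,0],"xyz":[0,0.004,0],"fingers":1},{"delta_rot":[0,0,0],"xyz":[0,0.004,0],"fingers":1},{"delta_rot":[0,0,0],"xyz":[0,0.004,0],"fingers":1}]'
python3 -m crank '[{"delta_rot":[0,0,0],"xyz":[0,-0.004,0],"fingers":0},{"delta_rot":[0,0,0],"xyz":[0,-0.004,0],"fingers":-0.5},{"delta_rot":[0,0,0],"xyz":[0,-0.004,0],"fingers":-0.5},{"delta_rot":[0,0,0],"xyz":[0,-0.004,0],"fingers":-0.5},{"delta_rot":[0,0,0],"xyz":[0,-0.004,-0.04],"fingers":-0.5},{"delta_rot":[0,0,0],"xyz":[0,-0.004,-0.08],"fingers":-0.5},{"delta_rot":[0,0,0],"xyz":[0,-0.004,-0.12],"fingers":-0.5},{"delta_rot":[0,0,0],"xyz":[0,-0.004,-0.14],"fingers":-0.5},{"delta_rot":[0,0,0],"xyz":[0,-0.004,-0.14],"fingers":-0.5}]'
python3 - <<'E'
from h import *
c=cam('wrist','w10.png')
m=np.array([.551,-.1455])+.15*np.array([.9934,-.1151]);Y=np.array([.1158,.9933])
for k in (.084,.028,-.028): print(proj(c,np.r_[m+Y*k,.058 if k!=.028 else .064]))
go([.6365,.0955,.19],-6.6);go([.6365,.0955,.101],-6.6)
E
```

```text
t: 28.35
eef_pos: [0.6302, -0.1579, 0.0565]
tool_rot: [-0.005, 0.747, 0.665, -0.002]
contact_force: [-19.6, 5.0, 20.5]
gripper_width: 0.175
grasp_force: 62.7
t: 29.25
eef_pos: [0.6337, -0.159, 0.2001]
tool_rot: [0.003, 0.747, 0.665, 0.002]
contact_force: [-0.2, 0.0, -0.4]
gripper_width: 0.749
grasp_force: 0.0
[406.13843842 112.34852239]
[403.59266261 184.61097021]
[397.9381876  247.96510395]
t=29.3 shift [ 0.2526 -0.0253  0.0077] turn z -0.0 (or 180.0) q7=0.34
t=29.3 shift [ 0.2526 -0.0256  0.0967] turn z -0.0 (or 180.0) q7=0.34
```

View pics/w10.png

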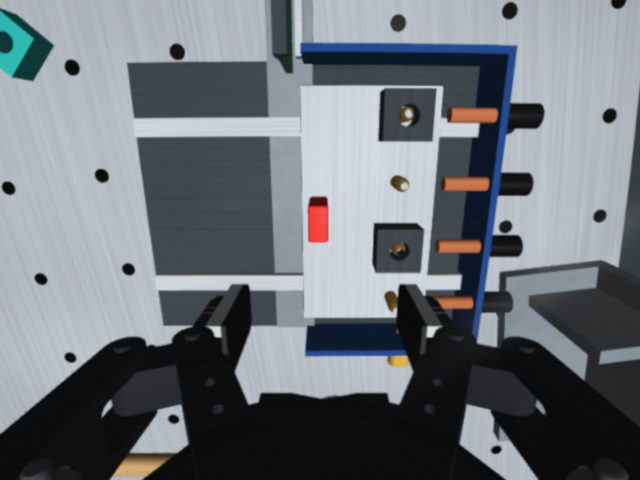

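The carriage is home: it was hard at its stop at x=0.6302, and both blocks are seated at (408,114) and (399,248). Now I'll shut the guard.

```bash
python3 -m crank '[{"delta_rot":[0,0,0],"xyz":[0.05,-0.006,0],"fingers":-0.5},{"delta_rot":[0,0,0],"xyz":[0.1,-0.012,0],"fingers":-0.5},{"delta_rot":[0,0,0],"xyz":[0.15,-0.018,0],"fingers":-0.5},{"delta_rot":[0,0,0],"xyz":[0.2,-0.024,0],"fingers":-0.5},{"delta_rot":[0,0,0],"xyz":[0.249,-0.0275,0],"fingers":-0.5},{"delta_rot":[0,0,0],"xyz":[0.249,-0.0275,0],"fingers":-0.5},{"delta_rot":[0,0,0],"xyz":[0.249,-0.0275,0],"fingers":-0.5},{"delta_rot":[0,0,0],"xyz":[0.249,-0.0275,0.04],"fingers":-0.5},{"delta_rot":[0,0,0],"xyz":[0.249,-0.0275,0.08],"fingers":-0.5},{"delta_rot":[0,0,0],"xyz":[0.249,-0.0275,0.096],"fingers":-0.5}]'
python3 -m crank '[{"delta_rot":[0,0,0],"xyz":[0,0,0],"fingers":-0.5},{"delta_rot":[0,0,0],"xyz":[0,0,0],"fingers":0.3},{"delta_rot":[0,0,0],"xyz":[0,0,0],"fingers":1},{"delta_rot":[0,0,0],"xyz":[0,0,0],"fingers":1},{"delta_rot":[0,0,0],"xyz":[0,0,0],"fingers":1},{"delta_rot":[0,0,0],"xyz":[0,0,0],"fingers":1},{"delta_rot":[0,0,0],"xyz":[0,0,0],"fingers":1}]' 50
python3 -c "
from h import *
p,M,s=pose();Y=np.array([.1151,.9934,0]);print(M.T@(Y*-.245))"
```

```text
t: 30.3
eef_pos: [0.6299, 0.0899, 0.0962]
tool_rot: [-0.001, 0.748, 0.664, -0.003]
contact_force: [0.8, -0.9, -0.3]
gripper_width: 0.751
grasp_force: 0.0
t: 31.0
eef_pos: [0.6342, 0.0924, 0.102]
tool_rot: [0.001, 0.747, 0.665, 0.001]
contact_force: [0.8, -0.6, 6.8]
gripper_width: 0.151
grasp_force: 53.1
[-2.45011055e-01  1.05405154e-04 -2.61256661e-04]
```

```bash
python3 -m crank '[{"delta_rot":[0,0,0],"xyz":[-0.01,0,-0.001],"fingers":1},{"delta_rot":[0,0,0],"xyz":[-0.035,0,-0.001],"fingers":1},{"delta_rot":[0,0,0],"xyz":[-0.06,0,-0.001],"fingers":1},{"delta_rot":[0,0,0],"xyz":[-0.09,0,-0.001],"fingers":1},{"delta_rot":[0,0,0],"xyz":[-0.12,0,-0.001],"fingers":1},{"delta_rot":[0,0,0],"xyz":[-0.15,0,-0.001],"fingers":1},{"delta_rot":[0,0,0],"xyz":[-0.18,0,-0.001],"fingers":1},{"delta_rot":[0,0,0],"xyz":[-0.205,0,-0.001],"fingers":1},{"delta_rot":[0,0,0],"xyz":[-0.225,0,-0.001],"fingers":1},{"delta_rot":[0,0,0],"xyz":[-0.237,0,-0.001],"fingers":1}]'
python3 -m crank '[{"delta_rot":[0,0,0],"xyz":[-0.005,0,0],"fingers":1},{"delta_rot":[0,0,0],"xyz":[-0.009,0,0],"fingers":1},{"delta_rot":[0,0,0],"xyz":[-0.011,0,0],"fingers":1},{"delta_rot":[0,0,0],"xyz":[-0.011,0,0],"fingers":1},{"delta_rot":[0,0,0],"xyz":[-0.011,0,0],"fingers":1}]'
```

```text
t: 32.0
eef_pos: [0.6065, -0.1439, 0.1021]
tool_rot: [0.001, 0.747, 0.665, 0.001]
contact_force: [4.4, 2.9, 2.3]
gripper_width: 0.151
grasp_force: 52.4
t: 32.5
eef_pos: [0.6057, -0.151, 0.102]
tool_rot: [-0.0, 0.746, 0.666, 0.002]
contact_force: [3.9, 5.7, 6.2]
gripper_width: 0.153
grasp_force: 52.9
```

```bash
python3 -m crank '[{"delta_rot":[0,0,0],"xyz":[-0.002,0,0],"fingers":1},{"delta_rot":[0,0,0],"xyz":[-0.002,0,0],"fingers":1},{"delta_rot":[0,0,0],"xyz":[-0.002,0,0],"fingers":1}]'
python3 -m crank '[{"delta_rot":[0,0,0],"xyz":[0.002,0,0],"fingers":0},{"delta_rot":[0,0,0],"xyz":[0.002,0,0],"fingers":-0.5},{"delta_rot":[0,0,0],"xyz":[0.002,0,0],"fingers":-0.5},{"delta_rot":[0,0,0],"xyz":[0.002,0,0],"fingers":-0.5},{"delta_rot":[0,0,0],"xyz":[0.002,0,-0.04],"fingers":-0.5},{"delta_rot":[0,0,0],"xyz":[0.002,0,-0.08],"fingers":-0.5},{"delta_rot":[0,0,0],"xyz":[0.002,0,-0.1],"fingers":-0.5},{"delta_rot":[0,0,0],"xyz":[0.002,0,-0.1],"fingers":-0.5}]'
python3 - <<'E'
from h import *
cam('wrist','w11.png')
E
```

```text
t: 32.8
eef_pos: [0.6057, -0.1511, 0.102]
tool_rot: [-0.001, 0.746, 0.666, 0.002]
contact_force: [3.2, 10.5, 8.0]
gripper_width: 0.151
grasp_force: 53.2
t: 33.6
eef_pos: [0.6056, -0.1553, 0.2046]
tool_rot: [0.002, 0.747, 0.665, 0.002]
contact_force: [0.5, -0.4, 0.4]
gripper_width: 0.75
grasp_force: 0.0
```

View pics/w11.png

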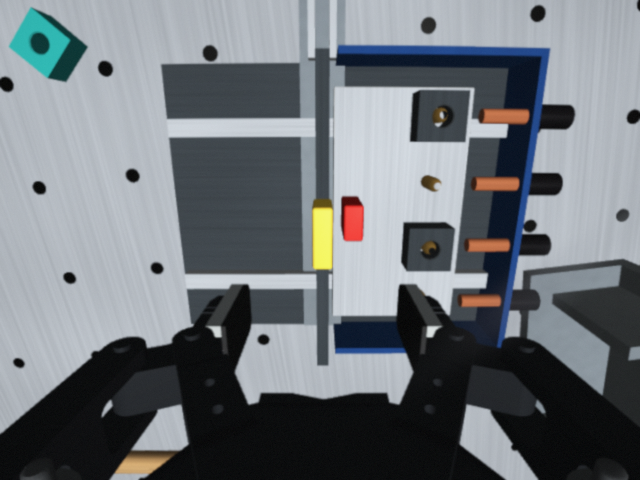

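The guard is shut across the mouth against its stop, with its handle at (322,235). The blocks are seated at (441,116) and (429,247), and the robot is clear.

```bash
python3 -c "
from station import job
print(job.hand_in())"
```

```text
the job is handed in; nothing more can be done
None
```

The job is handed in at about 34 s of the 210 s allowed, but the hand-in returned no verdict: both steel blocks on the table are seated on pins, the carriage is home against its stop and the guard is shut against its stop.

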